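# Weigh two transformers by hand, put the light one away, present the heavy one

## Robot

A 6-joint arm with a two-finger parallel gripper is mounted at the origin on the work surface. World frame = base frame: x ahead of the robot, y to its left, z up, the work surface at z = 0. Lengths are in mm, angles in rad, forces in N, time in s.
With the tool pointing down it reaches from about 350 to 875 mm from the base axis. Payload 4.2 kg.
Tool frame: the origin (TCP) lies between the finger pads; the fingertips stand 25 mm ahead of it and the grasp point (between the pads) lies 6 mm ahead of it; z points along the fingers, y is the line along which they close (so a half turn about z gives the same grasp; the last joint's range is limited). The gripper opens to 85 mm and grips with 20 to 120 N. Pads are 22 mm wide; open, the fingers measure 114 mm over their backs; the gripper's body (76 mm by 85 mm) begins 54 mm behind the grasp point. The pads swing forward as they close: fully open they stand 13 mm farther back than shut.
Start: joints at [1.435, 0.385, 0.008, 0, -1.194, -0.259], TCP at [240.356, 576.912, 235.212] pointing down, gripper open.
Joint ranges: [-3.14, 3.14], [-1.21, 2.06], [-1.07, 1.41], [-3.16, 2.05], [-2.99, -0.16], [-3.1, 3.1]. Speed limits (rad/s): [2.79, 2.79, 3.14, 3.14, 3.14, 3.14].

## Interface

Orientations are given as a unit quaternion [x, y, z, w].
In Python, from bench import read_state, get_image, job_done gives the robot as it stands.
- The arm moves only by the tool play_rows, never from a script. Its argument "series" is a list of rows, each a list of 6 numbers: the shift along the world's x, y, z in mm, then the turn, a rotation vector about the world's x, y, z in units of 6 degrees (1.0 is 6 degrees). A call has 1 to 20 rows; each row shifts and turns the commanded pose from where the row before left it; what a row does not reach is not made up. A row lasts 1/12 s, in which the tool goes at most 41.7 mm and 7.16 degrees, less where a joint would pass 70% of its speed; a pose out of reach is approached as far as the arm can. A call is refused whole if a number of a shift passes 41.7 or a number of a turn 1, either way. A call with a gripper value outside its range is refused whole. "gripper" is the opening, from 0 (shut) to 1 (fully open), set as the call begins (left out, the last holds). The fingers move at their own pace and stop on an object; the grip force is fixed at half the most. Time passes only in rows, so rows that do not move let the fingers close. It gives the time, the measured TCP pose, the force, the opening and the grip force at its end, in the units of the state.
- read_state(): the state, without advancing time (a new reading comes with each control period).
- get_image(name): name is "scene" or "top" or "wrist"; returns a dict with "image" (480x640x3 uint8, red, green, blue), "fx", "fy", "cx", "cy" (pixels), "eye" and "rotation" of the camera in the world. Camera axes: x right, y down, z forward; pixel columns grow to the right and rows downward; lengths in mm; the calibration is good to about 2 mm. A picture is of the moment at which its call begins. There is no depth.
- job_done(): hands the job in; it is judged then, once.
The state is a dict: "clock": time; "joints": joint angles; "joint_vel": joint speeds; "joint_efforts": joint torques, N m; "position": TCP position; "ee_rot": TCP orientation; "contact_force": force on the tool from outside, world axes, zero at the start; "wrist_torque": the same for the moment, N m; "gripper_width": finger opening in mm; "grasp_force": force on a finger pad.
Only numpy, scipy, OpenCV 4.12 (cv2) and the standard library are available. Lean on these libraries where they do the work, as an engineer would, in place of code of your own. Each camera call takes 0.05 s, during which the arm holds its last target. There are 200 camera calls.

## Task

The two steel transformer cans on the bench look alike, but one is a dud short of its core and so lighter: lift the one nearer the robot clear of the bench and set it back about where it stood, then lift the farther one, to feel which is heavier; then put the lighter one in the open drawer of the grey parts cabinet, dropping neither, and push the drawer fully shut. Finish with the heavier can still held in the gripper, upright and still, about 10 cm above the round seat in the open aluminium chassis: do not put it down or let go. Leave the pliers, footswitch, rocker plate and battery door where they are.

Things in the scene. Friction and masses are not known exactly. Their poses are not given: they have to be found in the camera images.
- can_a_mid (a point): centre, half-way up (25 mm above the underside), of one of two steel transformer cans that look alike: upright cylinders, 48 mm diameter, 50 mm tall, with two 5 mm solder tags on top, one 10 cm or so nearer the robot than the other. z: its axis, up. Inside is a slightly loose hidden core: one can weighs 0.19 to 0.23 kg, the other 0.40 to 0.48 kg; only the weight tells which
- can_b_mid (a point): centre, half-way up (25 mm above the underside), of one of two steel transformer cans that look alike: upright cylinders, 48 mm diameter, 50 mm tall, with two 5 mm solder tags on top, one 10 cm or so nearer the robot than the other. z: its axis, up. Inside is a slightly loose hidden core: one can weighs 0.19 to 0.23 kg, the other 0.40 to 0.48 kg; only the weight tells which
- cab_drawer0 (a joint): how far the drawer of the grey cabinet stands open, in m: 0 is fully shut, it starts 0.115 to 0.132 open and slides freely to a hard stop (about 1 N of friction). The cabinet (fixed, 200 mm deep, 180 mm wide, 94 mm high) stands left of the cans, its front facing roughly to the robot
- drawer_floor (a point): centre of the drawer's inner floor, 22 mm above the bench; its +x axis points into the cabinet (the way the drawer shuts), z up. The inside is 155 mm long in x, 138 mm wide in y; its side walls rise 50 mm above this point and the front panel 60 mm. A can standing in it clears the cabinet's top as it shuts
- drawer_spot (a point): the point on the drawer's inner floor, 22.5 mm nearer the front than its centre, that lies in the middle of the part open to the sky; about 55 mm free in front of and behind it and 69 mm to each side; same axes as drawer_floor
- cab_drawer0_handle (a point): middle of the drawer's handle, a round steel bar 11 mm thick and 90 mm long, level along the y axis, 35 mm in front of the drawer's front panel, 56 mm above the bench; it moves with the drawer; +x points into the cabinet
- seat (a point): centre of the round seat's floor (a dark steel cup, 62 mm outside, 56 mm inside, 9 mm deep) in the open aluminium chassis (fixed tray 150 x 110 mm, 42 mm high, a green circuit board in its other half), which stands right of the cans; the point is 6 mm above the bench
- pliers: flat-nose pliers with red grips, lying flat, about 160 mm long, 13 mm high; origin under its mid-length; leave alone
- footswitch: nickel footswitch with black body 30 x 26 mm, 41 mm high, standing on the bench; origin at the centre of its underside; leave alone
- rocker: chrome wah rocker plate 85 x 200 mm, 8 mm thick with rubber ribs, lying flat; origin at the centre of its underside; leave alone
- battery_door: ivory plastic battery door 34 x 56 mm, 4 mm thick, lying flat; origin at the centre of its underside; leave alone
Things that resemble listed ones, but are neither listed nor needed, are in the scene too. Leave any pink or purple look-alike of the part that bears seat alone.

How it is judged (in metres and radians):
On the way, in this order (a step that is already met when the one before it is completed fails the run):
1. the can nearer the robot is lifted clear of the bench (((height (world z) of can_a_mid above 0.042 m and contact force between the fingers and can_a above 0.5 N and world x of can_a_mid below 0.572 m and height (world z) of can_b_mid below 0.035 m) or (height (world z) of can_b_mid above 0.042 m and contact force between the fingers and can_b above 0.5 N and world x of can_b_mid below 0.572 m and height (world z) of can_a_mid below 0.035 m))), for 0.2 s.
2. the farther can is lifted clear of the bench, the nearer one standing back on it (((height (world z) of can_a_mid above 0.042 m and contact force between the fingers and can_a above 0.5 N and world x of can_a_mid above 0.572 m and height (world z) of can_b_mid below 0.035 m and world x of can_b_mid below 0.572 m) or (height (world z) of can_b_mid above 0.042 m and contact force between the fingers and can_b above 0.5 N and world x of can_b_mid above 0.572 m and height (world z) of can_a_mid below 0.035 m and world x of can_a_mid below 0.572 m))), for 0.2 s.
3. the lighter can is in the open drawer and let go (told by its weight on the drawer, under 2.85 N) (((x of can_a_mid in the frame of drawer_floor between -0.07 and 0.07 m and y of can_a_mid in the frame of drawer_floor between -0.062 and 0.062 m and z of can_a_mid in the frame of drawer_floor below 0.045 m and contact force between can_a and cab between 1 and 2.85 N and value of joint cab_drawer0 above 0.05 m and contact force between the fingers and can_a below 0.1 N) or (x of can_b_mid in the frame of drawer_floor between -0.07 and 0.07 m and y of can_b_mid in the frame of drawer_floor between -0.062 and 0.062 m and z of can_b_mid in the frame of drawer_floor below 0.045 m and contact force between can_b and cab between 1 and 2.85 N and value of joint cab_drawer0 above 0.05 m and contact force between the fingers and can_b below 0.1 N))), for 0.2 s.
4. the drawer is shut with the lighter can in it (((x of can_a_mid in the frame of drawer_floor between -0.07 and 0.07 m and y of can_a_mid in the frame of drawer_floor between -0.062 and 0.062 m and z of can_a_mid in the frame of drawer_floor below 0.045 m and contact force between can_a and cab between 1 and 2.85 N and value of joint cab_drawer0 below 0.006 m) or (x of can_b_mid in the frame of drawer_floor between -0.07 and 0.07 m and y of can_b_mid in the frame of drawer_floor between -0.062 and 0.062 m and z of can_b_mid in the frame of drawer_floor below 0.045 m and contact force between can_b and cab between 1 and 2.85 N and value of joint cab_drawer0 below 0.006 m))), for 0.2 s.
At the end, for the whole second after the job is handed in: The lighter can rests in the drawer (weight on it 1 to 2.85 N), shut to under 6 mm; the gripper holds the heavier can upright within 0.25 rad, still (under 0.03 m/s), centre within 30 mm sideways of the seat and 70 to 200 mm above its floor, not touching the chassis (((x of can_a_mid in the frame of drawer_floor between -0.07 and 0.07 m and y of can_a_mid in the frame of drawer_floor between -0.062 and 0.062 m and z of can_a_mid in the frame of drawer_floor below 0.045 m and contact force between can_a and cab between 1 and 2.85 N and value of joint cab_drawer0 below 0.006 m and horizontal distance between can_b_mid and seat below 0.03 m and z of can_b_mid in the frame of seat between 0.07 and 0.2 m and angle between can_b_mid's own z axis and vertical below 0.25 rad and linear speed of can_b below 0.03 m/s and contact force between the fingers and can_b above 1 N and contact force between can_b and chassis below 0.1 N) or (x of can_b_mid in the frame of drawer_floor between -0.07 and 0.07 m and y of can_b_mid in the frame of drawer_floor between -0.062 and 0.062 m and z of can_b_mid in the frame of drawer_floor below 0.045 m and contact force between can_b and cab between 1 and 2.85 N and value of joint cab_drawer0 below 0.006 m and horizontal distance between can_a_mid and seat below 0.03 m and z of can_a_mid in the frame of seat between 0.07 and 0.2 m and angle between can_a_mid's own z axis and vertical below 0.25 rad and linear speed of can_a below 0.03 m/s and contact force between the fingers and can_a above 1 N and contact force between can_a and chassis below 0.1 N))); the arm keeps its last pose, push and grip.
It fails at once if a can is dropped (moves faster than 0.7 m/s with no finger on it, a free fall of over 25 mm) ((linear speed of can_a above 0.7 m/s and contact force between the fingers and can_a below 0.05 N) or (linear speed of can_b above 0.7 m/s and contact force between the fingers and can_b below 0.05 N)).
It fails at once if the pliers is moved by more than 30 mm (distance of pliers from where it was at the start of the episode above 0.03 m).
It fails at once if the footswitch is moved by more than 30 mm (distance of footswitch from where it was at the start of the episode above 0.03 m).
It fails at once if the rocker is moved by more than 30 mm (distance of rocker from where it was at the start of the episode above 0.03 m).
It fails at once if the battery door is moved by more than 30 mm (distance of battery_door from where it was at the start of the episode above 0.03 m).
It also fails if it takes over 72 s, if anything falls off the work surface, if the arm or the gripper's body presses on something with over 40 N, if the wrist force passes 120 N, or if a joint passes its speed limit or range.

## Working session

There is one attempt and no reset: what is moved stays moved. The work goes in short steps, Python scripts to look and compute and a tool call to move; the robot and the scene stay as the last step left them, time stands still between calls to the robot, and variables do not carry over. Pictures are saved under pics/ and viewed, at most 10 in all, crops included, and the job is handed in when it is done.

Besides the shell and the picture viewer there is one more tool, called after "Emit:" by a JSON object that holds its "op" and its "data". play_rows: Moves the arm, as the interface text tells. Its arguments: {"type":"object","properties":{"series":{"type":"array","items":{"type":"array","items":{"type":"number"}}},"gripper":{"type":"number"}},"required":["series"]}

```bash
mkdir -p pics; cat > h.py <<'E'
import cv2,numpy as np
from bench import *
def snap(n,f):
    d=get_image(n); cv2.imwrite('pics/'+f,d['image'][:,:,::-1]); 
    np.savez('pics/'+f+'.npz',**{k:np.array(v) for k,v in d.items()}); return d
def ray(d,u,v,z):
    r=np.array(d['rotation'],float)
    if r.shape==(4,):
        from scipy.spatial.transform import Rotation as R; r=R.from_quat(r).as_matrix()
    e=np.array(d['eye'],float); w=r@np.array([(u-d['cx'])/d['fx'],(v-d['cy'])/d['fy'],1])
    return (e+w*(z-e[2])/w[2]).round(1)
E
python3 - <<'E'
from h import *
for n in('top','scene'):
    d=snap(n,n+'1.png'); print(n,d['eye'],d['rotation'],d['fx'],d['fy'],d['cx'],d['cy'])
print(read_state())
E
```

```text
top [ 305.42253183  -96.24297007 1196.92415472] [ 0.70960097 -0.70030341  0.04513743 -0.06327873] 549.3642081875914 549.3642081875914 318.7768404496258 234.2534746994816
scene [1226.38026432 -833.86632981  739.230089  ] [ 0.8098108   0.34166971 -0.18508755 -0.4395576 ] 591.74833342464 591.74833342464 311.0758944627637 247.87678504317827
{'clock': 0.1, 'joints': array([ 1.43460819e+00,  3.85483979e-01,  6.75802067e-03, -4.10559971e-04,
       -1.19400754e+00, -2.58634244e-01]), 'joint_vel': array([-1.25169452e-03, -2.73918193e-03,  2.76762827e-03,  7.07228620e-04,
       -4.58638470e-05, -3.65058368e-04]), 'joint_efforts': array([ 5.78673444e-04, -3.93317342e+01,  1.88931030e+01,  4.19785827e+00,
       -2.56493877e-03,  5.48064463e-06]), 'position': array([240.17522979, 576.45261908, 234.2302385 ]), 'ee_rot': array([ 9.80562280e-01, -1.96205610e-01, -1.31186379e-04,  9.78444514e-04]), 'contact_force': array([-1.65354308,  0.58800217, -0.43743857]), 'wrist_torque': array([-0.01835253,  0.03583216,  0.02104915]), 'grasp_force': 0.0, 'gripper_width': 85.36783271613454}
```

View pics/top1.png

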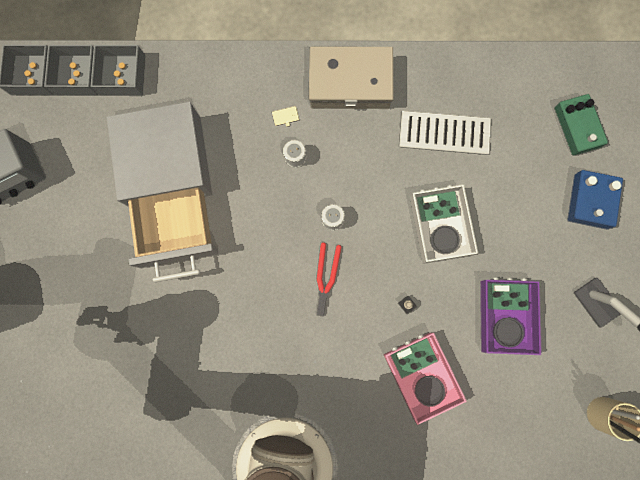

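View pics/scene1.png

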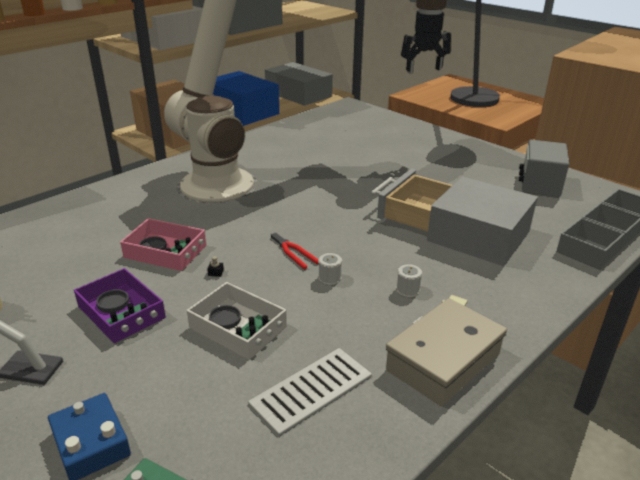

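```bash
python3 - <<'E'
from h import *
d=dict(np.load('pics/top1.png.npz')); im=d['image'][:,:,::-1]
cv2.imwrite('pics/crop1.png',cv2.resize(im[95:290,95:495],None,fx=2,fy=2,interpolation=cv2.INTER_CUBIC))
g=cv2.GaussianBlur(cv2.cvtColor(im,cv2.COLOR_BGR2GRAY),(3,3),0)
big=cv2.resize(g,None,fx=4,fy=4,interpolation=cv2.INTER_CUBIC)
for n,(u,v),r,z in(('far',(293,151),(10,14),50),('near',(333,215),(10,14),50),('seat',(445,239),(12,18),15)):
    c=big[(v-25)*4:(v+25)*4,(u-25)*4:(u+25)*4]
    h=cv2.HoughCircles(c,cv2.HOUGH_GRADIENT,1,20,param1=120,param2=15,minRadius=r[0]*4,maxRadius=r[1]*4)
    for q in h[0][:2]:
        a,b=u-25+q[0]/4,v-25+q[1]/4; print(n,a,b,q[2]/4,ray(d,a,b,z))
for n,u,v,z in(('hL',153,278,56),('hR',199,272,56),('cabFL',117,199,94),('cabFR',204,187,94),('cabBL',108,115,94),('cabBR',190,101,94)):print(n,ray(d,u,v,z))
E
```

```text
far 293.875 151.125 10.775 [664.3  -8.7  50. ]
near 332.875 215.375 11.4 [523.6 -94.7  50. ]
seat 445.125 239.875 14.45 [ 478.9 -337.8   15. ]
hL [385.2 280.   56. ]
hR [399.1 183.8  56. ]
cabFL [545.1 352.7  94. ]
cabFR [572.2 172.6  94. ]
cabBL [727.1 385.1  94. ]
cabBR [759.2 211.4  94. ]
```

View pics/crop1.png

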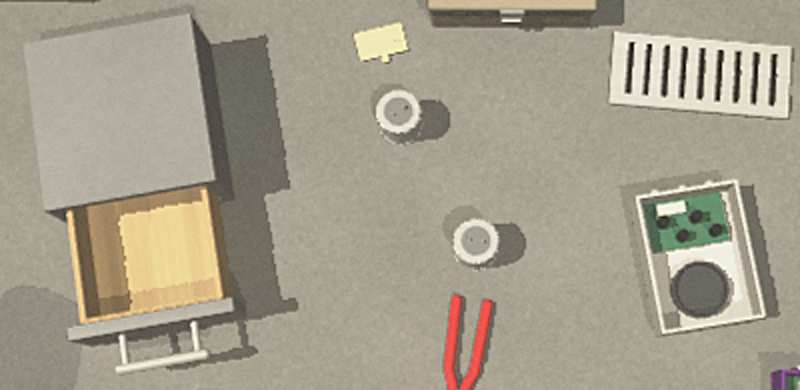

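The top view shows the near can at (333,215), the far can at (294,151), the silver chassis with its seat at (445,240), and the drawer handle running from (153,278) to (199,272). The positions agree with the given sizes. I'll move above the near can.

Emit:
{"op": "play_rows", "data": {"series": [[14.2,-33.5,-2,0,0,0.27],[14.2,-33.5,-2,0,0,0.27],[14.2,-33.5,-2,0,0,0.27],[14.2,-33.5,-2,0,0,0.27],[14.2,-33.5,-2,0,0,0.27],[14.2,-33.5,-2,0,0,0.27],[14.2,-33.5,-2,0,0,0.27],[14.2,-33.5,-2,0,0,0.27],[14.2,-33.5,-2,0,0,0.27],[14.2,-33.5,-2,0,0,0.27],[14.2,-33.5,-2,0,0,0.27],[14.2,-33.5,-2,0,0,0.27],[14.2,-33.5,-2,0,0,0.27],[14.2,-33.5,-2,0,0,0.27],[14.2,-33.5,-2,0,0,0.27],[14.2,-33.5,-2,0,0,0.27],[14.2,-33.5,-2,0,0,0.27],[14.2,-33.5,-2,0,0,0.27],[14.2,-33.5,-2,0,0,0.27],[14.2,-33.5,-2,0,0,0.27]], "gripper": 1}}

```text
clock: 1.77
position: [524.5, -94.9, 194.8]
ee_rot: [0.996, 0.086, -0.0, -0.0]
contact_force: [0.7, -0.1, 0.2]
gripper_width: 85.4
grasp_force: 0.0
```

Emit:
{"op": "play_rows", "data": {"series": [[0,0,0,0,0,0],[0,0,0,0,0,0],[0,0,0,0,0,0]]}}

```text
clock: 2.02
position: [523.8, -93.2, 194.7]
ee_rot: [0.996, 0.085, -0.001, -0.0]
contact_force: [-0.6, -0.1, -0.4]
gripper_width: 85.4
grasp_force: 0.0
```

```bash
python3 - <<'E'
from h import *
from scipy.spatial.transform import Rotation as R
d=snap('wrist','w1.png'); s=read_state(); print(s['position'],R.from_quat(s['ee_rot']).as_matrix().round(3),s['contact_force'],s['joints'].round(2),d['eye'],d['fx'])
t=dict(np.load('pics/top1.png.npz'))
for n,u,v,z in(('inner front wall',171,250,82),('cabfront',158,195,94),('panel topL',130,262,82),('panel topR',211,246,82),('pliers tip',324,243,10)):print(n,ray(t,u,v,z))
E
```

```text
[523.85611922 -92.59202738 194.95537972] [[ 0.985  0.17  -0.001]
 [ 0.17  -0.985  0.   ]
 [-0.001 -0.    -1.   ]] [ 0.54849677 -0.78648751  0.42777502] [ 0.13  0.26 -0.28 -0.   -1.03  1.61] [599.34009094 -82.10184556 334.8399257 ] 427.44338757060467
inner front wall [441.5 237.6  82. ]
cabfront [554.4 267.6  94. ]
panel topL [415.6 321.1  82. ]
panel topR [450.8 155.2  82. ]
pliers tip [469.7 -76.   10. ]
```

View pics/w1.png

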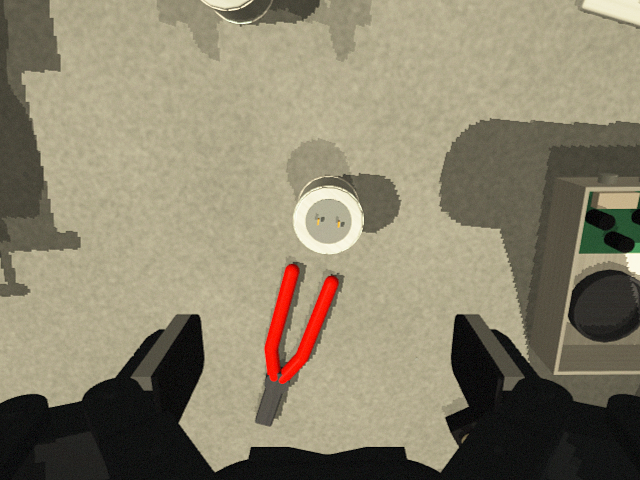

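The wrist view shows the near can's top at about (328,219). The pliers' grips end just short of it, at (293,270) and (332,282).

```bash
python3 - <<'E'
from h import *
d=dict(np.load('pics/w1.png.npz'))
g=cv2.cvtColor(d['image'],cv2.COLOR_RGB2GRAY)[180:260,285:375]
h=cv2.HoughCircles(g,cv2.HOUGH_GRADIENT,1,20,param1=120,param2=12,minRadius=30,maxRadius=42)
for q in h[0][:2]: print(q,ray(d,285+q[0],180+q[1],50), q[2]/d['fx']*285)
print(ray(d,328,219,50),ray(d,293,268,13),ray(d,333,280,13))
E
```

```text
[43.5 40.5 35.4] [524.9 -95.6  50. ] 23.603126702267673
[525.8 -95.   50. ] [471.3 -75.8  13. ] [ 466.5 -109.4   13. ]
```

Emit:
{"op": "play_rows", "data": {"series": [[1,-2.4,-20,0,0,0],[0,0,-20,0,0,0],[0,0,-20,0,0,0],[0,0,-20,0,0,0],[0,0,-20,0,0,0],[0,0,-20,0,0,0],[0,0,-20,0,0,0],[0,0,-12,0,0,0],[0,0,-9,0,0,0],[0,0,0,0,0,0],[0,0,0,0,0,0]]}}

```text
clock: 2.98
position: [525.5, -94.7, 34.5]
ee_rot: [0.996, 0.086, 0.0, 0.0]
contact_force: [0.4, -0.6, 0.5]
gripper_width: 85.6
grasp_force: 0.0
```

Emit:
{"op": "play_rows", "data": {"series": [[0,0,0,0,0,0],[0,0,0,0,0,0],[0,0,0,0,0,0],[0,0,0,0,0,0],[0,0,0,0,0,0],[0,0,0,0,0,0],[0,0,0,0,0,0],[0,0,0,0,0,0]], "gripper": 0}}

```text
clock: 3.65
position: [526.0, -95.2, 35.7]
ee_rot: [0.996, 0.085, 0.001, -0.0]
contact_force: [-2.4, 2.5, 6.3]
gripper_width: 45.7
grasp_force: 60.9
```

Emit:
{"op": "play_rows", "data": {"series": [[0,0,5,0,0,0],[0,0,8,0,0,0],[0,0,8,0,0,0],[0,0,8,0,0,0],[0,0,6,0,0,0],[0,0,0,0,0,0],[0,0,0,0,0,0],[0,0,0,0,0,0],[0,0,0,0,0,0],[0,0,0,0,0,0],[0,0,0,0,0,0]]}}

```text
clock: 4.57
position: [525.1, -95.5, 68.8]
ee_rot: [0.996, 0.085, -0.0, -0.0]
contact_force: [-0.1, -1.1, -4.6]
gripper_width: 45.6
grasp_force: 62.1
```

Emit:
{"op": "play_rows", "data": {"series": [[0,0,0,0,0,0],[0,0,0,0,0,0],[0,0,0,0,0,0]]}}

```text
clock: 4.82
position: [525.3, -95.5, 69.1]
ee_rot: [0.996, 0.085, -0.0, 0.0]
contact_force: [0.7, 0.2, -5.0]
gripper_width: 45.5
grasp_force: 62.1
```

Emit:
{"op": "play_rows", "data": {"series": [[0,0,0,0,0,0],[0,0,0,0,0,0],[0,0,0,0,0,0]]}}

```text
clock: 5.07
position: [525.4, -95.5, 69.2]
ee_rot: [0.996, 0.085, 0.0, 0.0]
contact_force: [0.4, -0.2, -5.4]
gripper_width: 45.8
grasp_force: 62.1
```

Emit:
{"op": "play_rows", "data": {"series": [[0,0,-10,0,0,0],[0,0,-10,0,0,0],[0,0,-7,0,0,0],[0,0,-4,0,0,0],[0,0,-3,0,0,0],[0,0,-1,0,0,0],[0,0,0,0,0,0],[0,0,0,0,0,0],[0,0,0,0,0,0]]}}

```text
clock: 5.82
position: [524.1, -95.6, 35.7]
ee_rot: [0.996, 0.085, -0.001, 0.0]
contact_force: [-6.7, 2.2, 11.9]
gripper_width: 45.8
grasp_force: 63.7
```

Emit:
{"op": "play_rows", "data": {"series": [[0,0,0,0,0,0],[0,0,0,0,0,0],[0,0,0,0,0,0],[0,0,0,0,0,0],[0,0,0,0,0,0],[0,0,0,0,0,0]], "gripper": 1}}

```text
clock: 6.32
position: [525.5, -95.5, 34.1]
ee_rot: [0.996, 0.085, 0.0, 0.0]
contact_force: [-0.3, -0.0, -0.7]
gripper_width: 85.7
grasp_force: 0.0
```

Emit:
{"op": "play_rows", "data": {"series": [[0,0,20,0,0,0],[0,0,30,0,0,0],[0,0,30,0,0,0],[0,0,30,0,0,0],[10,6,20,0,0,0],[20,12,0,0,0,0],[20,12,0,0,0,0],[20,12,0,0,0,0],[20,12,0,0,0,0],[20,12,0,0,0,0],[20,12,0,0,0,0],[9.5,8,0,0,0,0],[0,0,0,0,0,0],[0,0,0,0,0,0],[0,0,0,0,0,0]]}}

```text
clock: 7.57
position: [664.1, -9.8, 163.9]
ee_rot: [0.996, 0.085, -0.001, 0.0]
contact_force: [-1.0, -0.0, 0.7]
gripper_width: 85.4
grasp_force: 0.0
```

```bash
python3 - <<'E'
from h import *
d=snap('wrist','w2.png'); t=snap('top','t2.png'); s=read_state(); print(s['position'],s['contact_force'])
g=cv2.cvtColor(d['image'],cv2.COLOR_RGB2GRAY)
h=cv2.HoughCircles(g[150:300,240:420],cv2.HOUGH_GRADIENT,1,40,param1=120,param2=15,minRadius=30,maxRadius=42)
for q in h[0][:3]: print(q,ray(d,240+q[0],150+q[1],50))
E
```

```text
[664.15012621 -10.05613969 164.38706555] [ 0.00449731 -0.03807114  0.14918041]
[83.5 79.5 38.1] [667.   -8.7  50. ]
```

View pics/w2.png

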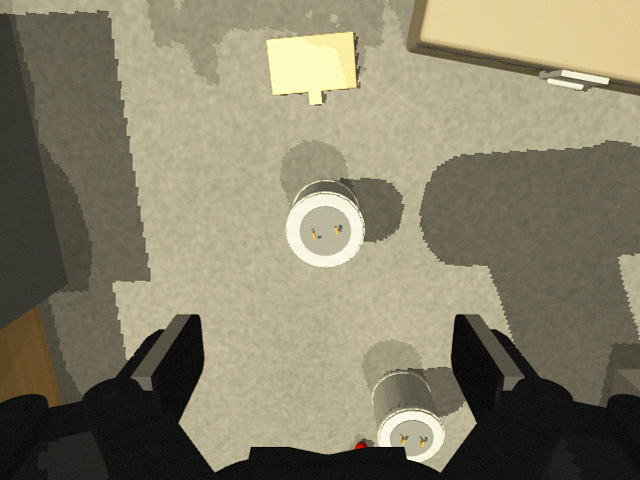

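The near can is standing again at (411,435), and the far can is at (325,229), which works out to about (666,-9) mm. I'll descend and lift the far can.

Emit:
{"op": "play_rows", "data": {"series": [[2,1,-20,0,0,0],[0,0,-20,0,0,0],[0,0,-20,0,0,0],[0,0,-20,0,0,0],[0,0,-20,0,0,0],[0,0,-15,0,0,0],[0,0,-10,0,0,0],[0,0,-5,0,0,0],[0,0,0,0,0,0],[0,0,0,0,0,0]]}}

```text
clock: 8.5
position: [667.3, -8.6, 35.0]
ee_rot: [0.996, 0.085, 0.001, 0.0]
contact_force: [-0.1, -0.6, 0.5]
gripper_width: 85.7
grasp_force: 0.0
```

Emit:
{"op": "play_rows", "data": {"series": [[0,0,0,0,0,0],[0,0,0,0,0,0],[0,0,0,0,0,0],[0,0,0,0,0,0],[0,0,0,0,0,0],[0,0,0,0,0,0],[0,0,0,0,0,0],[0,0,0,0,0,0]], "gripper": 0}}

```text
clock: 9.17
position: [667.8, -8.2, 35.7]
ee_rot: [0.996, 0.086, 0.001, -0.0]
contact_force: [-1.3, 0.4, 6.1]
gripper_width: 46.2
grasp_force: 62.2
```

Emit:
{"op": "play_rows", "data": {"series": [[0,0,5,0,0,0],[0,0,8,0,0,0],[0,0,8,0,0,0],[0,0,8,0,0,0],[0,0,6,0,0,0],[0,0,0,0,0,0],[0,0,0,0,0,0],[0,0,0,0,0,0],[0,0,0,0,0,0],[0,0,0,0,0,0],[0,0,0,0,0,0]]}}

```text
clock: 10.08
position: [666.6, -8.5, 68.8]
ee_rot: [0.996, 0.085, -0.0, 0.0]
contact_force: [-0.5, -0.9, -1.5]
gripper_width: 45.9
grasp_force: 61.8
```

Emit:
{"op": "play_rows", "data": {"series": [[0,0,0,0,0,0],[0,0,0,0,0,0],[0,0,0,0,0,0]]}}

```text
clock: 10.33
position: [666.8, -8.5, 69.1]
ee_rot: [0.996, 0.085, -0.0, 0.0]
contact_force: [0.3, 0.2, -2.4]
gripper_width: 45.7
grasp_force: 61.8
```

Emit:
{"op": "play_rows", "data": {"series": [[0,0,0,0,0,0],[0,0,0,0,0,0],[0,0,0,0,0,0]]}}

```text
clock: 10.58
position: [666.9, -8.5, 69.2]
ee_rot: [0.996, 0.085, 0.0, -0.0]
contact_force: [0.4, 0.1, -2.2]
gripper_width: 46.1
grasp_force: 61.8
```

The first can weighed about 5 N and this one about 2.2 N, so the far can is the lighter one. I'll carry it towards the drawer.

Emit:
{"op": "play_rows", "data": {"series": [[0,0,15,0,0,0],[0,0,25,0,0,0],[0,0,30,0,0,0],[-10,10,30,0,0,0],[-20,20,20,0,0,0],[-20,20,10,0,0,0],[-20,20,0,0,0,0],[-20,20,0,0,0,0],[-20,20,0,0,0,0],[-20,20,0,0,0,0],[-20,20,0,0,0,0],[-20,20,0,0,0,0],[-20,20,0,0,0,0],[-20,20,0,0,0,0],[-20,20,0,0,0,0],[-20,20,0,0,0,0],[-15,20,0,0,0,0],[-2,8,0,0,0,0],[0,0,0,0,0,0],[0,0,0,0,0,0]]}}

```text
clock: 12.25
position: [399.9, 269.7, 199.4]
ee_rot: [0.996, 0.086, 0.0, -0.0]
contact_force: [0.4, 0.1, -0.7]
gripper_width: 45.9
grasp_force: 62.1
```

```bash
python3 - <<'E'
from h import *
d=snap('wrist','w3.png'); s=read_state(); print(s['position'],s['contact_force'],s['joints'].round(2),d['eye'])
E
```

```text
[400.11409244 269.12945672 199.23582399] [-0.02591952  0.57288302 -3.18805766] [ 0.93  0.17 -0.39  0.   -1.01  0.81] [475.1712527  280.90664039 339.68063348]
```

View pics/w3.png

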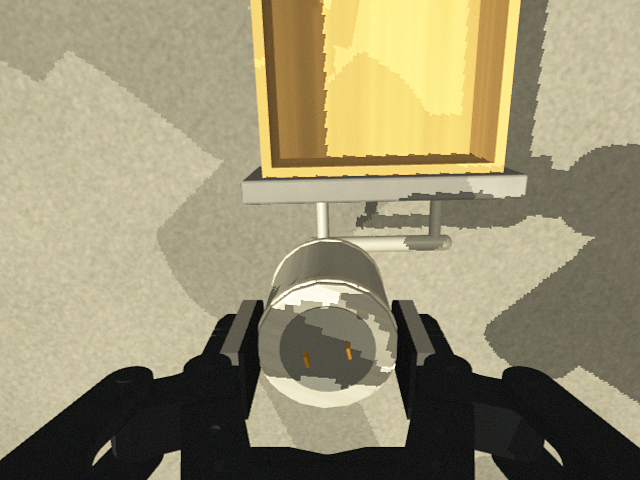

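The drawer is nearly square with the tool. Its panel top runs from (245,182) to (525,172), and the inner walls are at about u=268 and u=500. The held can is clear and upright.

```bash
python3 - <<'E'
from h import *
d=dict(np.load('pics/w3.png.npz'))
for n,u,v,z in(('panTopRearL',245,181,82),('panTopRearR',525,170,82),('panTopFrL',245,203,82),('panTopFrR',525,196,82),('wallLfr',272,162,72),('wallLbk',261,0,72),('wallRfr',493,155,72),('wallRbk',511,0,72),('floorFL',279,158,22),('floorFR',470,154,22),('floorLbk',272,0,22),('floorRbk',480,0,22),('hbarR',450,242,56)):print(n,ray(d,u,v,z))
E
```

```text
panTopRearL [423.9 322.7  82. ]
panTopRearR [459.4 157.6  82. ]
panTopFrL [410.4 321.1  82. ]
panTopFrR [444.1 152.7  82. ]
wallLfr [436.6 309.1  72. ]
wallLbk [524.7 327.2  72. ]
wallRfr [464.3 175.1  72. ]
wallRbk [548.6 189.5  72. ]
floorFL [433.2 309.7  22. ]
floorFR [460.1 172.2  22. ]
floorLbk [535.2 328.7  22. ]
floorRbk [558.8 192.7  22. ]
hbarR [400.8 181.3  56. ]
```

Emit:
{"op": "play_rows", "data": {"series": [[15,-2.5,0,0,0,0.2],[20,-3.5,0,0,0,0],[25,-4.5,0,0,0,0],[20,-3.5,0,0,0,0],[15,-2.6,0,0,0,0],[6,-1,0,0,0,0],[0,0,-10,0,0,0],[0,0,-20,0,0,0],[0,0,-20,0,0,0],[0,0,-20,0,0,0],[0,0,-20,0,0,0],[0,0,-18,0,0,0],[0,0,-12,0,0,0],[0,0,-10,0,0,0],[0,0,-5,0,0,0],[0,0,0,0,0,0],[0,0,0,0,0,0]]}}

```text
clock: 13.72
position: [500.9, 252.0, 64.5]
ee_rot: [0.995, 0.096, 0.0, -0.0]
contact_force: [0.0, 0.5, -1.8]
gripper_width: 46.3
grasp_force: 62.1
```

Emit:
{"op": "play_rows", "data": {"series": [[0,0,-2,0,0,0],[0,0,-2,0,0,0],[0,0,-1,0,0,0],[0,0,0,0,0,0],[0,0,0,0,0,0]]}}

```text
clock: 14.13
position: [500.9, 251.9, 59.4]
ee_rot: [0.995, 0.096, 0.0, -0.0]
contact_force: [0.4, 0.7, -2.4]
gripper_width: 45.9
grasp_force: 62.1
```

Emit:
{"op": "play_rows", "data": {"series": [[0,0,-1.5,0,0,0],[0,0,-1,0,0,0],[0,0,0,0,0,0],[0,0,0,0,0,0],[0,0,0,0,0,0]]}}

```text
clock: 14.55
position: [501.6, 252.2, 57.6]
ee_rot: [0.995, 0.096, 0.001, -0.0]
contact_force: [0.4, -1.6, 5.3]
gripper_width: 46.3
grasp_force: 62.8
```

Emit:
{"op": "play_rows", "data": {"series": [[0,0,0,0,0,0],[0,0,0,0,0,0],[0,0,0,0,0,0],[0,0,0,0,0,0],[0,0,0,0,0,0],[0,0,0,0,0,0]], "gripper": 0.8}}

```text
clock: 15.05
position: [500.7, 251.9, 56.5]
ee_rot: [0.995, 0.096, -0.0, 0.0]
contact_force: [0.0, -0.2, 0.5]
gripper_width: 68.2
grasp_force: 0.0
```

Emit:
{"op": "play_rows", "data": {"series": [[0,0,10,0,0,0],[0,0,25,0,0,0],[0,0,30,0,0,0],[0,0,30,0,0,0],[0,0,30,0,0,0],[-20,-3,15,0,0,0],[-35,-4,0,0,0,0],[-35,-4,0,0,0,0],[-35,-4,0,0,0,0],[-20,-2,0,0,0,0],[0,0,0,0,0,0],[0,0,0,0,0,0]]}}

```text
clock: 16.05
position: [355.3, 235.0, 198.0]
ee_rot: [0.995, 0.097, 0.001, -0.001]
contact_force: [-0.1, 0.4, 0.4]
gripper_width: 68.5
grasp_force: 0.0
```

```bash
python3 - <<'E'
from h import *
d=snap('wrist','w4.png'); s=read_state(); print(s['position'],s['contact_force'],s['joints'].round(2))
E
```

```text
[356.08698041 235.36822118 197.78902886] [0.08018013 0.9246581  0.58808377] [ 0.97  0.08 -0.51  0.   -0.99  0.8 ]
```

View pics/w4.png

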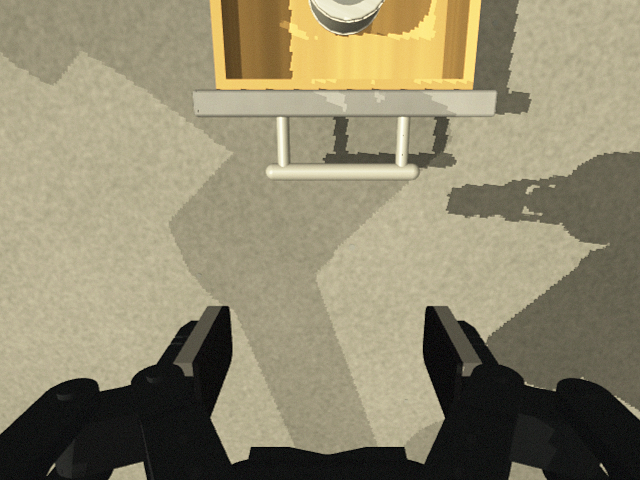

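The can stands upright in the drawer at (345,10). The handle bar runs from (268,172) to (418,172).

```bash
python3 - <<'E'
from h import *
d=dict(np.load('pics/w4.png.npz'))
for u in(268,343,418):print(ray(d,u,172,58))
E
```

```text
[382.5 278.4  58. ]
[392.  230.2  58. ]
[401.5 182.   58. ]
```

Emit:
{"op": "play_rows", "data": {"series": [[2,-11,-20,0,0,0],[0,0,-30,0,0,0],[0,0,-30,0,0,0],[0,0,-30,0,0,0],[0,0,-20,0,0,0],[0,0,-6,0,0,0],[0,0,0,0,0,0],[0,0,0,0,0,0]], "gripper": 0}}

```text
clock: 16.77
position: [358.9, 224.6, 61.2]
ee_rot: [0.995, 0.096, 0.0, -0.0]
contact_force: [-0.3, 0.7, 0.9]
gripper_width: -0.0
grasp_force: 0.0
```

Emit:
{"op": "play_rows", "data": {"series": [[4,0.8,0,0,0,0],[4,0.8,0,0,0,0],[4,0.8,0,0,0,0],[4,0.8,0,0,0,0],[4,0.8,0,0,0,0],[5,1,0,0,0,0],[7,1.4,0,0,0,0],[8,1.6,0,0,0,0],[10,2,0,0,0,0],[10,2,0,0,0,0],[10,2,0,0,0,0],[10,2,0,0,0,0],[10,2,0,0,0,0],[10,2,0,0,0,0],[8,1.6,0,0,0,0],[6,1.2,0,0,0,0],[4,0.8,0,0,0,0],[2,0.4,0,0,0,0]]}}

```text
clock: 18.27
position: [478.4, 247.9, 60.4]
ee_rot: [0.995, 0.095, -0.0, 0.0]
contact_force: [-2.2, 0.6, 3.4]
gripper_width: -0.2
grasp_force: 1.6
```

Emit:
{"op": "play_rows", "data": {"series": [[3,0.6,0,0,0,0],[3,0.6,0,0,0,0],[3,0.6,0,0,0,0],[2,0.4,0,0,0,0]]}}

```text
clock: 18.6
position: [488.8, 250.1, 60.5]
ee_rot: [0.995, 0.096, -0.0, 0.0]
contact_force: [-1.5, 0.5, 2.5]
gripper_width: 0.0
grasp_force: 1.1
```

Emit:
{"op": "play_rows", "data": {"series": [[2,0.4,0,0,0,0],[2,0.4,0,0,0,0],[2,0.4,0,0,0,0]]}}

```text
clock: 18.85
position: [494.8, 251.2, 60.6]
ee_rot: [0.995, 0.096, -0.0, 0.0]
contact_force: [-1.3, 0.4, 1.7]
gripper_width: 0.1
grasp_force: 0.9
```

Emit:
{"op": "play_rows", "data": {"series": [[2,0.4,0,0,0,0],[2,0.4,0,0,0,0]]}}

```text
clock: 19.02
position: [496.3, 251.2, 60.3]
ee_rot: [0.995, 0.095, -0.003, 0.001]
contact_force: [-14.0, 3.4, 9.3]
gripper_width: 0.1
grasp_force: 8.2
```

Emit:
{"op": "play_rows", "data": {"series": [[1,0.2,0,0,0,0],[0,0,0,0,0,0],[0,0,0,0,0,0],[0,0,0,0,0,0]]}}

```text
clock: 19.35
position: [496.3, 251.3, 60.3]
ee_rot: [0.995, 0.095, -0.004, 0.001]
contact_force: [-11.5, 2.6, 8.8]
gripper_width: -0.4
grasp_force: 6.9
```

Emit:
{"op": "play_rows", "data": {"series": [[-5,-1,0,0,0,0],[-15,-3,0,0,0,0],[-20,-4,0,0,0,0],[-10,-2,20,0,0,0],[0,0,35,0,0,0],[0,0,35,0,0,0],[0,0,35,0,0,0],[0,0,10,0,0,0],[0,0,0,0,0,0],[0,0,0,0,0,0]]}}

```text
clock: 20.18
position: [449.8, 242.3, 195.7]
ee_rot: [0.995, 0.095, 0.0, -0.001]
contact_force: [-0.3, -0.5, 0.2]
gripper_width: -0.3
grasp_force: 0.0
```

```bash
python3 - <<'E'
from h import *
d=snap('top','t5.png'); s=read_state(); print(s['position'],s['contact_force'])
w=snap('wrist','w5.png')
a=np.hstack([cv2.resize(d['image'][60:300,90:490],(400,240)),cv2.resize(w['image'],(400,300))[:240]])
cv2.imwrite('pics/c5.png',a[:,:,::-1])
E
```

```text
[449.27712709 241.79385461 194.52808899] [-0.26738161 -0.1795029  -1.09997814]
```

View pics/c5.png

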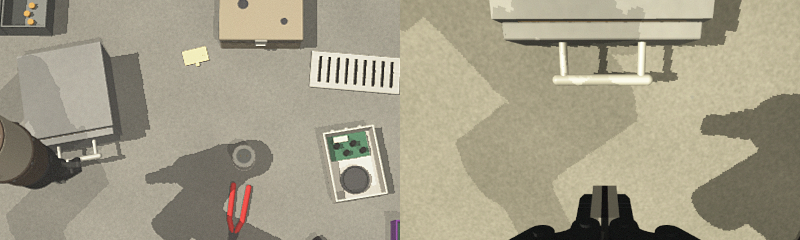

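The drawer is shut flush, and the heavy can stands at (243,155) in the crop. I'll go back for it.

Emit:
{"op": "play_rows", "data": {"series": [[6.3,-28,0,0,0,0],[6.3,-28,0,0,0,0],[6.3,-28,0,0,0,0],[6.3,-28,0,0,0,0],[6.3,-28,0,0,0,0],[6.3,-28,0,0,0,0],[6.3,-28,0,0,0,0],[6.3,-28,0,0,0,0],[6.3,-28,0,0,0,0],[6.3,-28,0,0,0,0],[6.3,-28,0,0,0,0],[6.3,-29,0,0,0,0],[0,0,0,0,0,0],[0,0,0,0,0,0],[0,0,0,0,0,0]], "gripper": 1}}

```text
clock: 21.53
position: [524.7, -94.8, 194.1]
ee_rot: [0.995, 0.095, -0.002, -0.0]
contact_force: [-0.2, 0.3, 0.1]
gripper_width: 85.5
grasp_force: 0.0
```

```bash
python3 - <<'E'
from h import *
d=snap('wrist','w6.png'); s=read_state(); print(s['position'],s['ee_rot'].round(3))
g=cv2.cvtColor(d['image'],cv2.COLOR_RGB2GRAY)
h=cv2.HoughCircles(g[150:300,240:420],cv2.HOUGH_GRADIENT,1,40,param1=120,param2=13,minRadius=30,maxRadius=40)
for q in h[0][:3]: print(q,ray(d,240+q[0],150+q[1],50))
E
```

```text
[524.87340123 -94.28609327 194.52189828] [ 0.995  0.096 -0.001 -0.   ]
[89.5 72.5 33.8] [524.3 -98.1  50. ]
```

Emit:
{"op": "play_rows", "data": {"series": [[0,-2,-20,0,0,0],[0,0,-20,0,0,0],[0,0,-20,0,0,0],[0,0,-20,0,0,0],[0,0,-20,0,0,0],[0,0,-20,0,0,0],[0,0,-20,0,0,0],[0,0,-12,0,0,0],[0,0,-8,0,0,0],[0,0,0,0,0,0],[0,0,0,0,0,0]]}}

```text
clock: 22.5
position: [525.6, -96.1, 35.8]
ee_rot: [0.995, 0.096, -0.0, 0.0]
contact_force: [1.0, 0.2, 0.8]
gripper_width: 85.4
grasp_force: 0.0
```

Emit:
{"op": "play_rows", "data": {"series": [[0,0,0,0,0,0],[0,0,0,0,0,0],[0,0,0,0,0,0],[0,0,0,0,0,0],[0,0,0,0,0,0],[0,0,0,0,0,0],[0,0,0,0,0,0],[0,0,0,0,0,0]], "gripper": 0}}

```text
clock: 23.17
position: [526.0, -96.4, 37.1]
ee_rot: [0.995, 0.096, 0.001, -0.0]
contact_force: [-0.8, 2.8, 4.9]
gripper_width: 45.8
grasp_force: 60.8
```

Emit:
{"op": "play_rows", "data": {"series": [[0,0,6,0,0,0],[0,0,12,0,0,0],[0,0,18,0,0,0],[0,0,20,0,0,0],[0,0,20,0,0,0],[0,0,20,0,0,0],[0,0,14,0,0,0],[0,0,0,0,0,0],[0,0,0,0,0,0]]}}

```text
clock: 23.92
position: [525.0, -96.6, 145.7]
ee_rot: [0.995, 0.095, 0.0, -0.0]
contact_force: [-0.9, 0.4, -4.9]
gripper_width: 45.8
grasp_force: 62.3
```

Emit:
{"op": "play_rows", "data": {"series": [[-2,-10,0,0,0,0],[-4,-20,0,0,0,0],[-4,-20,0,0,0,0],[-4,-20,0,0,0,0],[-4,-22,0,0,0,0],[-4,-22,0,0,0,0],[-4,-22,0,0,0,0],[-4,-22,0,0,0,0],[-4,-22,0,0,0,0],[-4,-22,0,0,0,0],[-4,-20,0,0,0,0],[-3,-13,0,0,0,0],[-1,-6,-6,0,0,0],[0,0,-10,0,0,0],[0,0,-9,0,0,0],[0,0,-3,0,0,0],[0,0,0,0,0,0],[0,0,0,0,0,0],[0,0,0,0,0,0],[0,0,0,0,0,0]]}}

```text
clock: 25.58
position: [480.1, -337.4, 118.3]
ee_rot: [0.995, 0.096, 0.001, 0.0]
contact_force: [0.1, 0.4, -4.4]
gripper_width: 45.6
grasp_force: 62.5
```

```bash
python3 - <<'E'
from h import *
d=snap('scene','s7.png'); w=snap('wrist','w7.png'); s=read_state(); print(s['position'],s['ee_rot'].round(3),s['contact_force'],s['grasp_force'],abs(s['joint_vel']).max())
cv2.imwrite('pics/c7.png',np.hstack([d['image'][120:420,150:550],cv2.resize(w['image'],(400,300))])[:,:,::-1])
E
```

```text
[ 479.83211996 -337.56561238  118.27133958] [0.995 0.096 0.    0.   ] [-0.49453203 -0.00967026 -4.41211   ] 62.51463370397687 0.005344073359996553
```

View pics/c7.png

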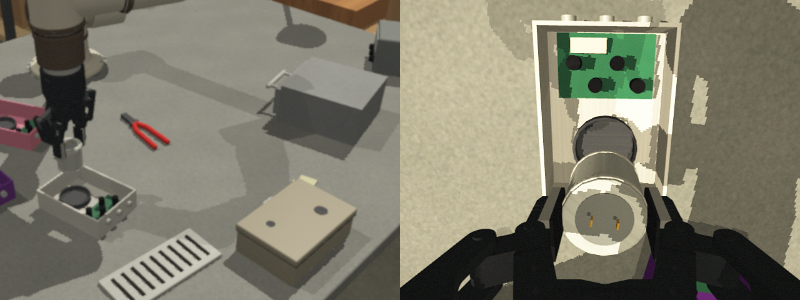

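The drawer is still shut and the can hangs upright over the silver chassis. The seat's rim is centred near (328,235) in the full wrist image. I'll check that against the held position.

```bash
python3 - <<'E'
from h import *
d=dict(np.load('pics/w7.png.npz')); print(ray(d,328,235,15),ray(d,328,186,15),ray(d,280,232,15),ray(d,378,232,15))
E
```

```text
[ 483.2 -339.1   15. ] [ 512.1 -333.5   15. ] [ 479.6 -310.8   15. ] [ 490.7 -367.9   15. ]
```

```bash
python3 -c "
from bench import *
print(job_done())"
```

```text
the job is handed in; nothing more can be done
None
```

The job is handed in, with no verdict returned: the lighter (farther) can is in the fully shut drawer, and the heavier one is held upright and still about 10 cm above the seat, within about 3 mm of its centre by the wrist view.

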